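# Put the top bowl of the pile in the drying box

### The arm

A 6-joint arm with a two-finger parallel gripper is mounted at the origin on the work surface. World frame = base frame: x ahead of the robot, y to its left, z up, the work surface at z = 0. Lengths are in m, angles in degrees, forces in N, time in s.
With the tool pointing down it reaches from about 0.375 to 0.9 m from the base axis. Payload 3.1 kg.
Tool frame: the origin (TCP) lies on the mounting face of the last link; the fingertips stand 182 mm ahead of it and the grasp point (between the pads) lies 164 mm ahead of it; z points along the fingers, y is the direction in which the jaws open and shut (so a half turn about z gives the same grasp; the last joint's range is limited). The gripper opens to 87 mm and grips with 3 to 60 N. Pads are 19 mm wide; open, the fingers measure 117 mm over their backs; the gripper's body (75 mm by 190 mm) begins 51 mm behind the grasp point.
Start: joints at [56.121, 30.224, 82.088, -0, 67.689, -10.227], TCP at [0.251, 0.572, 0.405] pointing down, gripper open.
Joint ranges: [-176.69, 176.69], [-43.24, 126.21], [12.49, 139.97], [-82, 262], [0, 151.66], [-163.58, 163.58]. Speed limits (degrees/s): [159.86, 159.86, 180, 180, 180, 180].

### API

Orientations are given as a 3x3 rotation matrix whose columns are the frame's x, y, z axes.
In Python, from station import * gives the robot as it stands. The module is installed in compiled form; this text tells all that it offers.
- The arm moves only by the tool step_arm, never from a script. Its argument "targets" is a list that holds one entry, the list of rows, each a list of 7 numbers: the turn, a rotation vector about the tool's x, y, z as a fraction of full scale, then the shift along the tool's x, y, z as a fraction of full scale, then the opening, from 0 (shut) to 1 (fully open). In form: [[[wx, wy, wz, dx, dy, dz, gripper], ...]]. A call has 1 to 10 rows; each row is the pose to reach, as a shift and turn from the pose commanded when the call began, along the tool's axes at that moment; what a row does not reach only later rows make up. Full scale, the value 1, is 40 cm for a shift and 45 degrees for a turn. A row lasts 1/8 s, in which the tool goes at most 62.5 mm and 10.7 degrees, less where a joint would pass 70% of its speed; a pose out of reach is approached as far as the arm can. A call with a number of a shift or a turn outside -1 to 1 is refused whole. A call with a gripper value outside its range is refused whole. The fingers move at their own pace and stop on an object; the grip force is fixed at half the most. Time passes only in rows, so rows that repeat a pose let the fingers close. It gives the time, the measured TCP pose, the force and the opening at its end, in the units of the state.
- observe(): the state, without advancing time (a new reading comes with each control period).
- grab_frame(name): name is "scene" or "top"; returns a dict with "image" (480x640x3 uint8, red, green, blue), "camera_matrix" (3x3 intrinsics, pixels), "pose" (4x4, takes a point from camera to world coordinates). Camera axes: x right, y down, z forward; pixel columns grow to the right and rows downward; lengths in m; the calibration is good to about 2 mm. A picture is of the moment at which its call begins. There is no depth.
- hand_in(): hands the job in, once; it reports no verdict.
Trained networks look in the newest picture that a camera, given by its name, has taken for a name from the list of things; names that differ only in an ending like _2 or _b are one class to them, and where a whole thing is asked for, a point or a joint stands for the part that bears it (a point fixed in the world has none). Each returns a list of dicts, best first, with "conf" (0 to 1); they miss things now and then, are a little off and sometimes report something else, mostly with a low value. They report only what shows in the picture. A call takes as long as a camera call. They do not tell look-alikes from the thing itself.
- trace(target, camera): "mask" (480x640 bool, what is visible of it) and "point" ([column, row] as shares, 0 to 1, of the picture: columns of its width, rows of its height, amid what is visible of it).
- pinpoint(target, camera): "point" ([column, row] as shares, 0 to 1, of the picture: columns of its width, rows of its height: a listed point, or the origin of a listed thing).
The state is a dict: "clock": time; "joints": joint angles; "dq": joint speeds; "effort": joint torques, N m; "tool_pos": TCP position; "eef_rot": TCP orientation; "wrist_force": force on the tool from outside, world axes, zero at the start; "ft_torque": the same for the moment, N m; "width": finger opening in m.
Only numpy, scipy, OpenCV 4.12 (cv2) and the standard library are available. Lean on these libraries where they do the work, as an engineer would, in place of code of your own. Each camera call takes 0.05 s, during which the arm holds its last target.

### The job

Swing the glazed door on top of the drying box right up so that it stands open, then lift just the top bowl off the pile of turned bowls and set it down gently, without dropping it, upright on the floor of the box. Leave the door standing open, and leave the rest of the pile and everything else on the bench where it is.

Things in the scene. Friction and masses are not known exactly. Their poses are not given: they have to be found in the camera images.
- drybox: plywood drying box, fixed, open at the top under its door; outside 190 (x) x 240 (y) x 95 tall, walls 7.5, inside floor 10 above its underside; origin centre of its underside; its front, with the handle, faces -x of its own frame, the hinge is along its far (+x) top edge
- door (a joint): angle of the glazed wooden door on top of the drying box: 0 = closed and level, grows as its front edge swings up and away from the robot, 1.57 = standing upright, stop at 2.1; stiff hinge, it stays where it is left. Door 190 x 240 x 12, about 350 g, opened with some 5 N at the handle
- door_handle (a point): middle of the round steel handle bar, 10 dia, 120 long along y, standing 34 off the front edge of the door in the door's plane (gap of 29 between bar and door edge); centre of the bar; moves with the door. Its frame turns with the door: y along the bar, -x out of the front edge
- door_hinge (a point): middle of the door's hinge line, which runs along its y; 102 above the table, 224 from the centre of the handle bar
- bowl_top: TOP bowl of the pile of three alike: turned wooden bowl, outside 118 dia at the rim and 75 tall, foot 52 dia; wall 5 thick, leaning outward 17 deg from vertical over the upper 30; inside floor 34 above its underside; origin centre of the underside of the foot, z up the axis; mass about 220 g. Its rim stands 34 above the rim of the bowl it sits in, with about 5 of play all round
- bowl_mid: middle bowl of the pile, same size and shape, its underside 34 below that of the top bowl; origin as for the top bowl
- bowl_low: lowest bowl of the pile, same size and shape, standing on the tray; origin as for the top bowl
- tray: fixed flat plywood tray 240 (x) x 280 (y) x 12 with the pile, jar and sanding block on it; origin centre of its underside
- wax_jar: small amber glass jar with steel cap, 44 dia x 50 tall, on the tray beside the pile; origin centre of underside
- sanding_block: cork block 90 x 45 x 30, on the tray beside the pile; origin centre of underside
- brush: bench brush lying at the left of the bench; origin centre of underside, x along it
- blank: plain upright wood cylinder 70 dia x 110 tall; origin centre of underside
- faceplate: steel lathe faceplate lying flat, disc 90 dia x 10 with a 40 dia hub to 32 high; origin centre of underside
- oil_bottle: white plastic bottle 60 dia x 160 tall; origin centre of underside
- gouge: turning gouge, lying, 400 long: red wooden handle to its -x, steel blade to +x, 30 high; origin under the ferrule
Not all that is in view belongs to the job. What is shaped like the bowl_top but orange or pink is not meant. Leave any blue look-alike of the bowl_low alone.

How it is judged (in metres and radians):
On the way, in this order (a step that is already met when the one before it is completed fails the run):
1. the door of the drying box stands open (beyond 1.2 rad) with the top bowl still on the pile (value of joint door above 1.2 rad and distance of bowl_top from where it was at the start of the episode below 0.03 m), for 0.2 s.
2. the top bowl is lifted clear of the pile, the middle bowl staying behind (z of bowl_top in the frame of bowl_mid above 0.075 m and distance of bowl_mid from where it was at the start of the episode below 0.025 m), for 0.1 s.
At the end, for the whole second after the job is handed in: The door stands open beyond 1.2 rad; the top bowl stands upright (within 0.12 rad) on the floor of the drying box (its underside 4 to 18 mm above the underside of the box, inside its walls) and is at rest; the other two bowls are within 25 mm of where they were and upright within 0.15 rad (value of joint door above 1.2 rad and z of bowl_top in the frame of drybox between 0.004 and 0.018 m and x of bowl_top in the frame of drybox between -0.07 and 0.07 m and y of bowl_top in the frame of drybox between -0.1 and 0.1 m and angle between bowl_top's own z axis and vertical below 0.12 rad and linear speed of bowl_top below 0.03 m/s and distance of each of bowl_mid, bowl_low from where it was at the start of the episode below 0.025 m and angle between each of bowl_mid, bowl_low's own z axis and vertical below 0.15 rad); the robot touches nothing.
It fails at once if the top bowl is dropped (falls faster than 0.5 m/s out of the fingers) (linear speed of bowl_top above 0.5 m/s and contact force between the fingers and bowl_top below 0.05 N).
It fails at once if a bowl of the rest of the pile is carried off or knocked over (distance of any of bowl_mid, bowl_low from where it was at the start of the episode above 0.05 m).
It fails at once if another thing on the bench is pushed more than 40 mm or knocked over (distance of any of wax_jar, sanding_block, brush, blank, faceplate, oil_bottle, gouge from where it was at the start of the episode above 0.04 m or angle between any of wax_jar, sanding_block, blank, faceplate, oil_bottle's own z axis and vertical above 0.5 rad).
It also fails if it takes over 69 s, if anything falls off the work surface, if the arm or the gripper's body presses on something with over 40 N, if the wrist force passes 120 N, or if a joint passes its speed limit or range.

## Working session

There is one attempt and no reset: what is moved stays moved. The work goes in short steps, Python scripts to look and compute and a tool call to move; the robot and the scene stay as the last step left them, time stands still between calls to the robot, and variables do not carry over. Pictures are saved under pics/ and viewed, and the job is handed in when it is done.

Besides the shell and the picture viewer there is one more tool, called after "Emit:" in YAML: its name, and indented under it one key for each argument. step_arm: Moves the arm, as the interface text tells. Shift numbers are shares of 40 cm and turn numbers shares of 45 degrees, none past 1 either way. Its arguments: {"type":"object","properties":{"targets":{"type":"array"}},"required":["targets"]}

```bash
mkdir -p pics; ls
python3 - <<'E'
from station import *
import cv2,numpy as np
print(observe())
for n in("scene","top"):
    f=grab_frame(n); cv2.imwrite(f"pics/{n}0.png",f["image"][:,:,::-1]); print(n,f["camera_matrix"],f["pose"])
E
```

```text
pics
{'clock': 0.0, 'joints': array([ 5.61224104e+01,  3.02786283e+01,  8.21570061e+01,  3.21238580e-04,
        6.76878631e+01, -1.02277501e+01]), 'dq': array([-0.05737272, -0.01989868, -0.02971863,  0.02875512,  0.02063991,
        0.12481322]), 'effort': array([-1.05280436e-03, -4.40046859e+01, -1.76584375e+01,  6.31910353e-02,
        5.82615752e-02, -1.63862578e-04]), 'tool_pos': array([0.2504976 , 0.57222761, 0.40377138]), 'eef_rot': array([[-9.16013044e-01,  4.01146667e-01, -1.20578987e-03],
       [ 4.01148292e-01,  9.16011384e-01, -1.78661644e-03],
       [ 3.87822020e-04, -2.12026451e-03, -9.99997677e-01]]), 'wrist_force': array([-0.22014604,  0.59156391, -0.95699614]), 'ft_torque': array([ 0.06239505, -0.07182894,  0.02540407]), 'width': 0.08653890454964168}
scene [[583.0542422    0.         326.55544616]
 [  0.         583.0542422  239.21566987]
 [  0.           0.           1.        ]] [[ 0.25255715  0.5805754  -0.77404592  1.79285622]
 [ 0.96746553 -0.16393411  0.1927072  -0.28690407]
 [-0.01501147 -0.79753233 -0.60308942  1.14872674]
 [ 0.          0.          0.          1.        ]]
top [[443.14686022   0.         325.96076841]
 [  0.         443.14686022 239.46310996]
 [  0.           0.           1.        ]] [[ 1.62376389e-02 -9.97177911e-01  7.32977058e-02  3.60443611e-01]
 [-9.99867688e-01 -1.61226466e-02  2.16027797e-03  4.20172590e-02]
 [-9.72428462e-04 -7.33230855e-02 -9.97307766e-01  1.31191093e+00]
 [ 0.00000000e+00  0.00000000e+00  0.00000000e+00  1.00000000e+00]]
```

View pics/scene0.png

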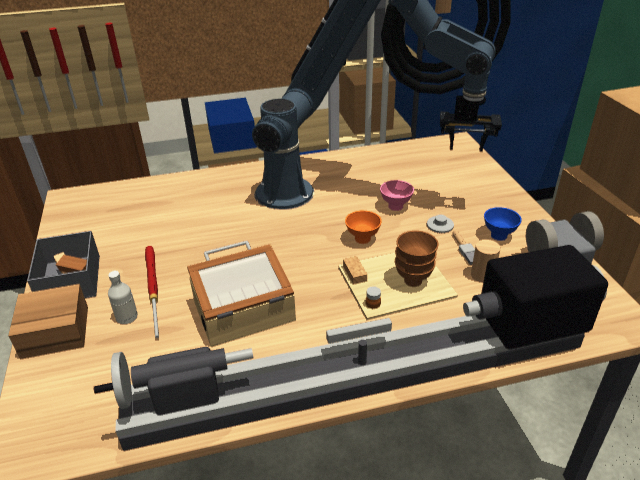

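View pics/top0.png

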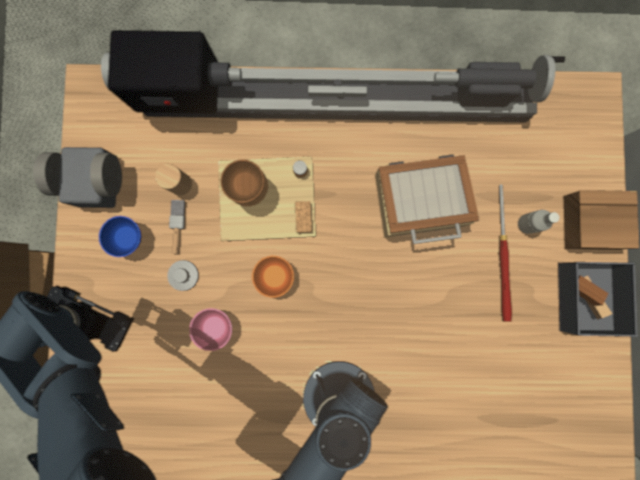

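Bowl-like things in the top view are the brown pile at (243,182), orange at (274,277), pink at (211,330) and blue at (120,236). The brown pile on the tray is the one described. The box is at about (430,195), with its handle at (437,240).

```bash
cat > h.py <<'E'
from station import *
import cv2,numpy as np
from scipy.spatial.transform import Rotation as R
def ray(f,px):
    K,P=f["camera_matrix"],f["pose"]
    d=P[:3,:3]@np.linalg.solve(K,[px[0],px[1],1.]); return P[:3,3],d
def atz(f,px,z):
    o,d=ray(f,px); return o+d*(z-o[2])/d[2]
def tri(fs,pxs):
    A=np.zeros((3,3));b=np.zeros(3)
    for f,p in zip(fs,pxs):
        o,d=ray(f,p);d=d/np.linalg.norm(d);M=np.eye(3)-np.outer(d,d);A+=M;b+=M@o
    x=np.linalg.solve(A,b); return x,[proj(f,x)-p for f,p in zip(fs,pxs)]
def proj(f,x):
    P=f["pose"];c=P[:3,:3].T@(np.asarray(x)-P[:3,3]);u=f["camera_matrix"]@c;return u[:2]/u[2]
def crop(f,name,u0,u1,v0,v1,s):
    cv2.imwrite("pics/"+name,cv2.resize(f["image"][v0:v1,u0:u1,::-1],None,fx=s,fy=s,interpolation=cv2.INTER_CUBIC))
def mv(frac=True):
    pass
E
python3 - <<'E'
from h import *
F={n:grab_frame(n) for n in("scene","top")}
W=np.array([640,480])
for t in["door_handle","door_hinge","drybox","bowl_top","bowl_mid","bowl_low","tray","wax_jar","sanding_block","oil_bottle","gouge"]:
    pp={}
    for n in F:
        r=pinpoint(t,n); pp[n]=[(np.round(np.array(q["point"])*W,1),round(q["conf"],2)) for q in r][:4]
    print(t,pp)
    try: 
        x,e=tri([F[n] for n in F],[pp[n][0][0] for n in F]);print("   ",x.round(4),np.round(e,1).tolist())
    except Exception as ex:print(ex)
crop(F["top"],"c_box.png",360,500,140,260,5)
crop(F["top"],"c_bowl.png",200,330,140,260,5)
crop(F["scene"],"c_s.png",170,470,190,350,2.6)
E
```

```text
door_handle {'scene': [(array([226.7, 247.2]), 0.91)], 'top': [(array([440. , 239.5]), 0.64)]}
    [ 0.4526 -0.2518  0.1386] [[-2.2, -0.3], [-2.4, -0.5]]
door_hinge {'scene': [(array([253.4, 306.5]), 0.93)], 'top': [(array([421.9, 163.6]), 0.75)]}
    [ 0.6674 -0.2132  0.0948] [[-2.4, -0.2], [-2.2, -0.4]]
drybox {'scene': [], 'top': [(array([419.8, 197.9]), 0.91)]}
list index out of range
bowl_top {'scene': [(array([391.8, 205.7]), 0.91), (array([362.2, 238.1]), 0.84), (array([416.8, 262.8]), 0.55)], 'top': [(array([219. , 325.9]), 0.88), (array([245. , 186.8]), 0.78), (array([276.7, 273.1]), 0.61)]}
    [0.1983 0.3505 0.0049] [[0.6, -0.1], [0.7, 0.2]]
bowl_mid {'scene': [(array([413.8, 271.1]), 0.78)], 'top': [(array([246. , 187.8]), 0.49)]}
    [0.598  0.2742 0.0481] [[1.3, -0.2], [1.3, 0.4]]
bowl_low {'scene': [(array([499.9, 234.8]), 0.75), (array([413.1, 281.6]), 0.65)], 'top': [(array([131.6, 237. ]), 0.67), (array([251.1, 191.7]), 0.43)]}
    [0.4557 0.6245 0.0044] [[-1.2, 0.4], [-1.4, -0.4]]
tray {'scene': [(array([399.2, 283.1]), 0.77)], 'top': [(array([245.3, 189.1]), 0.74), (array([264.6, 197.9]), 0.67)]}
    [0.5953 0.2585 0.0099] [[9.5, -2.0], [9.5, 2.5]]
wax_jar {'scene': [(array([375.4, 303.9]), 0.73)], 'top': [(array([298.4, 168.7]), 0.57), (array([528.8, 225. ]), 0.29)]}
    [0.6655 0.1308 0.0143] [[-0.3, 0.0], [-0.2, -0.1]]
sanding_block {'scene': [(array([354.7, 269.1]), 0.75)], 'top': [(array([303.2, 214.7]), 0.9)]}
    [0.5256 0.1125 0.0329] [[-0.1, 0.0], [-0.1, -0.0]]
oil_bottle {'scene': [(array([127.7, 316.8]), 0.7)], 'top': [(array([527.8, 224.1]), 0.76), (array([250.5, 190.2]), 0.44), (array([502. , 239.4]), 0.3)]}
    [ 5.129e-01 -5.505e-01 -2.000e-04] [[-1.5, -0.3], [-1.5, -0.2]]
gouge {'scene': [(array([155.5, 296.6]), 0.96)], 'top': [(array([503. , 237.2]), 0.86)]}
    [ 0.471  -0.4693  0.0188] [[-1.2, -0.3], [-1.3, -0.2]]
```

```bash
ls -la pics
```

```text
total 1896
drwxr-xr-x 2 agent agent   4096 Dec  6 04:00 .
drwxr-xr-x 3 agent agent   4096 Dec  6 04:00 ..
-rw-r--r-- 1 agent agent 276383 Dec  6 04:00 c_bowl.png
-rw-r--r-- 1 agent agent 312773 Dec  6 04:00 c_box.png
-rw-r--r-- 1 agent agent 401023 Dec  6 04:00 c_s.png
-rw-r--r-- 1 agent agent 509403 Dec  6 04:00 scene0.png
-rw-r--r-- 1 agent agent 425707 Dec  6 04:00 top0.png
```

View pics/c_box.png

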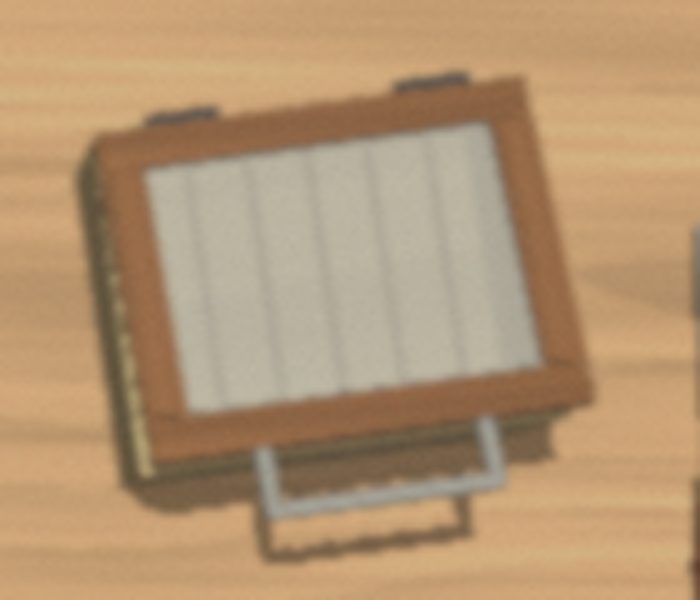

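View pics/c_bowl.png

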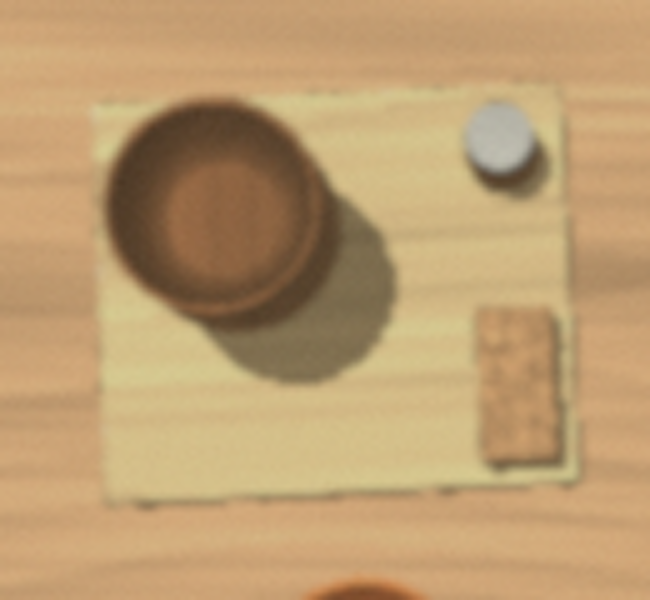

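View pics/c_s.png

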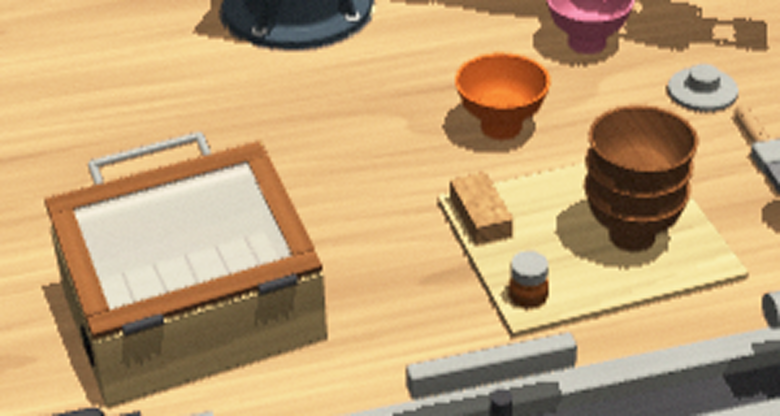

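The crops show the pile's rim uncovered, and the brown bowl is the only match. The door already looks slightly ajar, since its front edge appears larger. Next I'll measure the bar ends, the hinge edge and the bowl rim.

Run:
```python
from h import *
F={n:grab_frame(n) for n in("scene","top")}
S,T=F["scene"],F["top"]
W=np.array([640,480])
def c5(u,v): return np.array([360+u/5-.4,140+v/5-.4])
def cs(u,v): return np.array([170+u/2.6-.3,190+v/2.6-.3])
E=[]
for a,b,n in[((272,511),(201,137),'x'),]:pass
for n,t,s in[("bar +y",c5(270,511),cs(201,137)),("bar -y",c5(502,484),cs(92,163)),
 ("door front +y",c5(150,460),cs(262,143)),("door front -y",c5(592,400),cs(47,200)),
 ("door back +y",c5(97,140),cs(322,262)),("door back -y",c5(525,78),cs(96,332))]:
    x,e=tri([S,T],[s,t]);print(n,x.round(4),np.round(e,1).tolist())
# fit: box yaw, hinge xy, theta + top cam offset
obs=[]
for sy,t,s in[(.06,c5(270,511),cs(201,137)),(-.06,c5(502,484),cs(92,163))]: obs.append((-.224,sy,0,t,s))
for sx,sy,t,s in[(-.19,.12,c5(150,460),cs(262,143)),(-.19,-.12,c5(592,400),cs(47,200)),(0,.12,c5(97,140),cs(322,262)),(0,-.12,c5(525,78),cs(96,332))]: obs.append((sx,sy,.006,t,s))
from scipy.optimize import least_squares
def res(p,full=False):
    r=[]
    for a,b,c,t,s in obs:
        ct,st=np.cos(p[3]),np.sin(p[3])
        l=np.array([a*ct+c*st,b,-a*st+c*ct])
        w=R.from_euler('z',p[2]).apply(l)+[p[0],p[1],.102]
        r+=[*(proj(T,w)-t),*(proj(S,w)-s)]
    return np.array(r)
q=least_squares(res,[.667,-.213,.17,.15]);print(q.x.round(4),q.fun.round(1))
h=R.from_euler('z',q.x[2]).apply([-.224*np.cos(q.x[3]),0,.224*np.sin(q.x[3])])+[q.x[0],q.x[1],.102];print("handle",h)
# bowl
for n in("top","scene"):
    m=[k for k in trace("bowl_top",n)]
    for k in m: print(n,k["conf"],np.array(k["point"])*W,k["mask"].sum())
# rim circle in top: crop ellipse fit by colour
im=T["image"].astype(int)
# predicted rim & check
c=np.array([243.2,182.]);print(atz(T,c,.155))
```

```text
bar +y [ 0.4446 -0.1877  0.1355] [[-0.3, -0.0], [-0.4, -0.1]]
bar -y [ 0.461  -0.3094  0.1378] [[-0.7, -0.1], [-0.8, -0.1]]
door front +y [ 0.471  -0.1242  0.1334] [[-0.3, -0.0], [-0.3, -0.1]]
door front -y [ 0.507  -0.3599  0.134 ] [[-0.4, -0.1], [-0.4, -0.1]]
door back +y [ 0.6504 -0.097   0.1073] [[-0.6, -0.0], [-0.5, -0.1]]
door back -y [ 0.6891 -0.3315  0.1071] [[-1.2, -0.2], [-1.2, -0.2]]
[ 0.6715 -0.2139  0.1555  0.1462] [ 0.   0.5 -0.8  0.  -1.8 -0.4  0.1  0.8 -0.1  1.  -0.6 -1.2  0.4  0.5
 -1.  -0.8 -1.1 -1.4  0.4  0.5 -0.8 -0.9 -1.5  0.2]
handle [ 0.45253392 -0.24821927  0.13464307]
top 0.87 [240.576 179.088] 1517
top 0.64 [211.52  329.712] 1479
top 0.6 [272.576 276.72 ] 1379
top 0.42 [260.48  201.792] 111
scene 0.8 [394.112 192.   ] 732
scene 0.76 [418.112 247.776] 1086
scene 0.71 [361.984 222.096] 881
[0.59422273 0.26573782 0.155     ]
```

```bash
cat >> h.py <<'E'
def plan(gp,Rt,off=.164,o=None):
    """grasp point, target R -> shares"""
    o=o or observe(); R0=o["eef_rot"]; p0=o["tool_pos"]
    t=np.asarray(gp)-off*Rt[:,2]
    rv=R.from_matrix(R0.T@Rt).as_rotvec(degrees=True)/45; d=R0.T@(t-p0)/.4
    print("w",rv.round(4),"d",d.round(4)); return rv,d
def down(head):  # tool y heading deg, tool z down
    h=np.radians(head);y=np.array([np.cos(h),np.sin(h),0]);z=np.array([0,0,-1.]);return np.c_[np.cross(y,z),y,z]
E
python3 - <<'E'
from h import *
plan([.5,.1,.25],down(30)); plan([.4525,-.2485,.22],down(8.9))
E
```

```text
w [ 1.000e-04 -0.000e+00  8.077e-01] d [-1.0448 -0.832  -0.0231]
w [ 1.0000e-04 -1.0000e-04  1.2766e+00] d [-1.2855 -1.6777  0.0518]
```

Emit:
step_arm:
  targets:
    - [[0, 0, 0.2, -0.25, -0.2, -0.01, 1], [0, 0, 0.4, -0.5, -0.4, -0.02, 1], [0, 0, 0.6, -0.75, -0.6, -0.02, 1], [0, 0, 0.8, -1, -0.8, -0.02, 1], [0, 0, 0.8, -1, -0.83, -0.02, 1], [0, 0, 0.8, -1, -0.83, -0.02, 1], [0, 0, 0.8, -1, -0.83, -0.02, 1], [0, 0, 0.8, -1, -0.83, -0.02, 1], [0, 0, 0.8, -1, -0.83, -0.02, 1], [0, 0, 0.8, -1, -0.83, -0.02, 1]]

```text
clock: 2.75
tool_pos: [0.4846, 0.1065, 0.4128]
eef_rot: [[-0.502, 0.865, 0.001], [0.865, 0.502, 0.0], [-0.0, 0.001, -1.0]]
wrist_force: [0.3, 0.1, -0.4]
width: 0.0869
```

Run:
```python
from h import *
print(observe()["tool_pos"])
plan([.4525,-.2485,.22],down(8.9))
```

```text
[0.48464724 0.10653667 0.41284869]
w [8.000e-04 1.000e-04 4.722e-01] d [-0.7272 -0.5153  0.0719]
```

Emit:
step_arm:
  targets:
    - [[0, 0, 0.1, -0.12, -0.09, 0.01, 1], [0, 0, 0.25, -0.3, -0.2, 0.03, 1], [0, 0, 0.35, -0.45, -0.32, 0.05, 1], [0, 0, 0.472, -0.6, -0.43, 0.07, 1], [0, 0, 0.472, -0.727, -0.515, 0.072, 1], [0, 0, 0.472, -0.727, -0.515, 0.072, 1], [0, 0, 0.472, -0.727, -0.515, 0.072, 1], [0, 0, 0.472, -0.727, -0.515, 0.072, 1], [0, 0, 0.472, -0.727, -0.515, 0.072, 1], [0, 0, 0.472, -0.727, -0.515, 0.072, 1]]

```text
clock: 4.0
tool_pos: [0.4533, -0.2456, 0.3841]
eef_rot: [[-0.16, 0.987, -0.0], [0.987, 0.16, 0.0], [0.0, -0.0, -1.0]]
wrist_force: [0.2, -0.1, -0.0]
width: 0.0872
```

Run:
```python
from h import *
print(observe()["tool_pos"])
F={n:grab_frame(n) for n in("scene","top")}
crop(F["scene"],"s1.png",150,500,100,360,2.2)
crop(F["top"],"t1.png",340,500,120,260,4)
for n in F: print([ (np.array(q["point"])*[640,480],q["conf"]) for q in pinpoint("door_handle",n)])
plan([.4525,-.2485,.137],down(8.9))
# bowl rim crops
crop(F["scene"],"sb.png",380,450,220,290,8)
```

```text
[ 0.4532887  -0.24560141  0.38411345]
[(array([228.096, 245.52 ]), 0.75), (array([438.272, 222.72 ]), 0.68)]
[(array([437.376, 235.104]), 0.67), (array([181.888, 274.992]), 0.3)]
w [0.0002 0.0001 0.0057] d [-0.0044 -0.0025  0.2077]
```

View pics/s1.png

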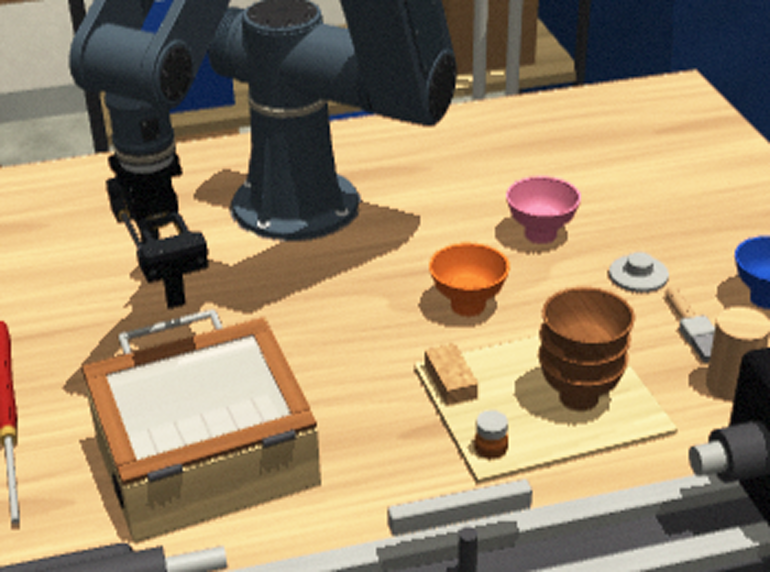

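View pics/t1.png

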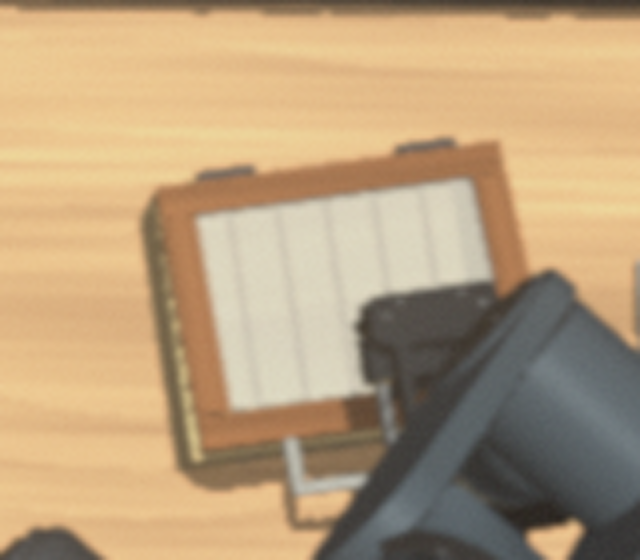

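View pics/sb.png

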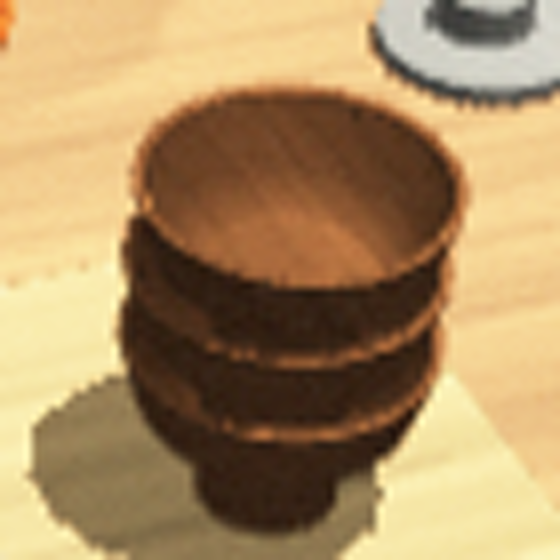

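The gripper stands above the handle bar. Fully open, the far finger would hit the door edge (34 mm away), so I'll part the jaws only about 25 mm before descending.

Emit:
step_arm:
  targets:
    - [[0, 0, 0, -0.004, -0.0025, 0, 0.29], [0, 0, 0, -0.004, -0.0025, 0, 0.29], [0, 0, 0, -0.004, -0.0025, 0.05, 0.29], [0, 0, 0, -0.004, -0.0025, 0.09, 0.29], [0, 0, 0, -0.004, -0.0025, 0.12, 0.29], [0, 0, 0, -0.004, -0.0025, 0.15, 0.29], [0, 0, 0, -0.004, -0.0025, 0.15, 0.29]]

```text
clock: 5.08
tool_pos: [0.4521, -0.2488, 0.3231]
eef_rot: [[-0.158, 0.987, -0.001], [0.987, 0.158, 0.001], [0.002, -0.001, -1.0]]
wrist_force: [-0.3, 0.2, -0.3]
width: 0.0284
```

Run:
```python
from h import *
F={n:grab_frame(n) for n in("scene",)}
crop(F["scene"],"s2.png",180,280,180,280,6)
plan([.4525,-.2485,.135],down(8.9))
```

```text
w [-0.0006 -0.0007  0.0046] d [0.0009 0.0006 0.0616]
```

View pics/s2.png

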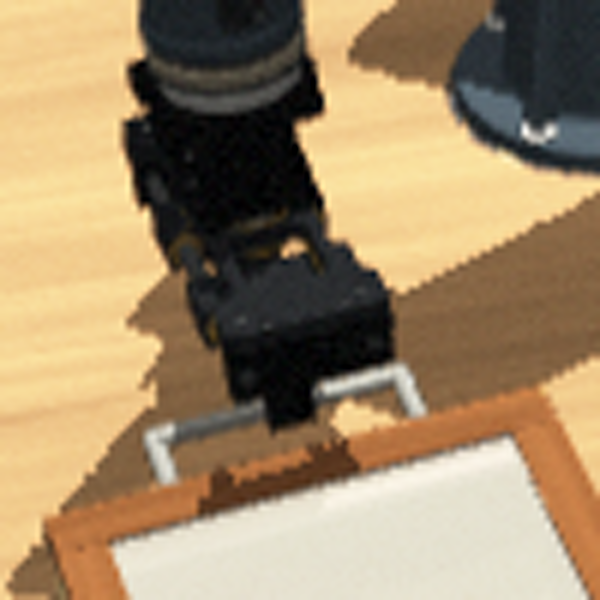

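The far finger sits over the gap, clear of the door edge. Descending and closing.

Emit:
step_arm:
  targets:
    - [[0, 0, 0, 0, 0, 0.03, 0.29], [0, 0, 0, 0, 0, 0.062, 0.29], [0, 0, 0, 0, 0, 0.062, 0.29], [0, 0, 0, 0, 0, 0.062, 0], [0, 0, 0, 0, 0, 0.062, 0], [0, 0, 0, 0, 0, 0.062, 0], [0, 0, 0, 0, 0, 0.062, 0]]

```text
clock: 6.0
tool_pos: [0.4525, -0.2489, 0.2994]
eef_rot: [[-0.158, 0.987, 0.001], [0.987, 0.158, -0.0], [-0.001, 0.001, -1.0]]
wrist_force: [0.5, -0.5, -0.5]
width: 0.0085
```

Run:
```python
from h import *
o=observe();print(o["tool_pos"],o["width"],o["wrist_force"])
F={n:grab_frame(n) for n in("scene",)}
crop(F["scene"],"s3.png",180,280,180,280,6)
# arc plan
H=np.array([.6705,-.2140,.102]);psi=np.radians(8.9)
g=o["tool_pos"]-[0,0,.164]; 
dx=np.array([np.cos(psi),np.sin(psi),0]); rel=g-H; a=-(rel@dx); print("r",np.hypot(a,rel[2]),"th",np.arctan2(rel[2],a))
r=np.hypot(a,rel[2]);t0=np.arctan2(rel[2],a)
for t in np.linspace(t0,1.47,14)[1:]:
    d=dx*(-r*np.cos(t)+r*np.cos(t0))+np.array([0,0,r*(np.sin(t)-np.sin(t0))])
    print(round(t,2),(o["eef_rot"].T@d/.4).round(3))
```

```text
[ 0.45245001 -0.248941    0.29939092] 0.008450719634511978 [ 0.46832252 -0.51647525 -0.45267599]
r 0.22334056245583647 th 0.15006937709652723
0.25 [-0.     0.011 -0.056]
0.35 [-0.     0.028 -0.11 ]
0.45 [-0.     0.051 -0.162]
0.56 [-0.     0.078 -0.211]
0.66 [-0.001  0.11  -0.258]
0.76 [-0.001  0.147 -0.301]
0.86 [-0.001  0.188 -0.34 ]
0.96 [-0.001  0.233 -0.375]
1.06 [-0.001  0.281 -0.404]
1.17 [-0.001  0.332 -0.429]
1.27 [-0.002  0.385 -0.449]
1.37 [-0.002  0.44  -0.463]
1.47 [-0.002  0.496 -0.472]
```

View pics/s3.png

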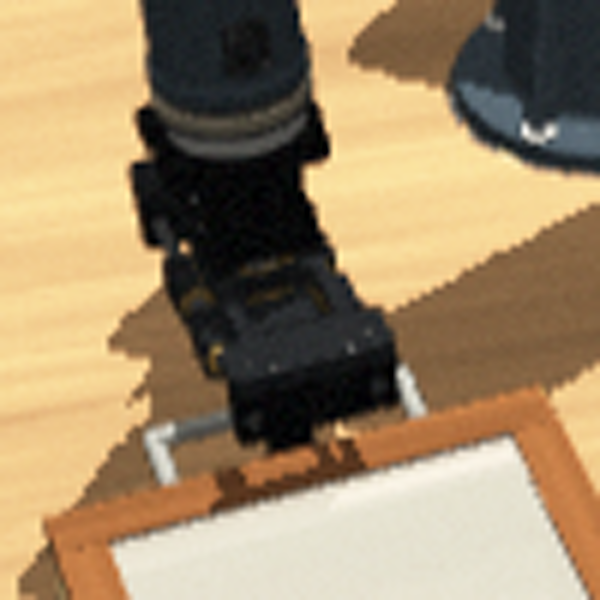

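The width stopped at 8.5 mm, so the bar is held. I'll lift along the arc in two calls.

Emit:
step_arm:
  targets:
    - [[0, 0, 0, 0, 0.005, -0.028, 0], [0, 0, 0, 0, 0.011, -0.056, 0], [0, 0, 0, 0, 0.019, -0.084, 0], [0, 0, 0, 0, 0.028, -0.11, 0], [0, 0, 0, 0, 0.051, -0.162, 0], [0, 0, 0, 0, 0.078, -0.211, 0], [0, 0, 0, 0, 0.078, -0.211, 0], [0, 0, 0, 0, 0.078, -0.211, 0]]

```text
clock: 7.05
tool_pos: [0.4849, -0.2436, 0.3851]
eef_rot: [[-0.158, 0.987, 0.007], [0.987, 0.158, -0.001], [-0.003, 0.007, -1.0]]
wrist_force: [8.1, 0.9, -5.3]
width: 0.0087
```

Run:
```python
from h import *
o=observe();print(o["tool_pos"],o["width"],o["wrist_force"],o["joints"])
F={n:grab_frame(n) for n in("scene",)}
crop(F["scene"],"s4.png",170,300,120,320,3)
H=np.array([.6705,-.2140,.102]);psi=np.radians(8.9)
g=o["tool_pos"]-[0,0,.164]; 
dx=np.array([np.cos(psi),np.sin(psi),0]); rel=g-H; a=-(rel@dx)
r=np.hypot(a,rel[2]);t0=np.arctan2(rel[2],a);print(r,t0)
for t in np.linspace(t0,1.47,12)[1:]:
    d=dx*(-r*np.cos(t)+r*np.cos(t0))+np.array([0,0,r*(np.sin(t)-np.sin(t0))])
    print(round(t,2),(o["eef_rot"].T@d/.4).round(3))
```

```text
[ 0.48488412 -0.24361479  0.38512708] 0.008667100542189173 [ 8.08067749  0.85230562 -5.30768484] [-38.52185421  25.28207901  95.29553221   0.21413276  59.06085011
 -47.72059333]
0.22253372406295352 0.5648883188062742
0.65 [-0.     0.026 -0.037]
0.73 [-0.     0.056 -0.073]
0.81 [-0.001  0.088 -0.105]
0.89 [-0.001  0.122 -0.135]
0.98 [-0.001  0.159 -0.162]
1.06 [-0.001  0.198 -0.186]
1.14 [-0.001  0.239 -0.206]
1.22 [-0.001  0.282 -0.223]
1.31 [-0.002  0.326 -0.237]
1.39 [-0.002  0.37  -0.247]
1.47 [-0.002  0.416 -0.253]
```

View pics/s4.png

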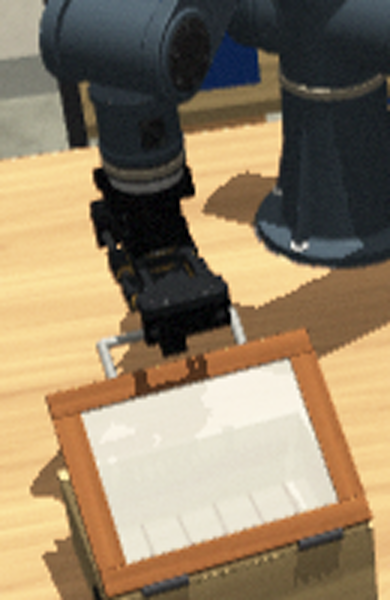

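The door is following, at about 0.56 rad with small forces. Continuing.

Emit:
step_arm:
  targets:
    - [[0, 0, 0, 0, 0.026, -0.037, 0], [0, 0, 0, 0, 0.056, -0.073, 0], [0, 0, 0, 0, 0.088, -0.105, 0], [0, 0, 0, 0, 0.122, -0.135, 0], [0, 0, 0, 0, 0.159, -0.162, 0], [0, 0, 0, 0, 0.198, -0.186, 0], [0, 0, 0, 0, 0.239, -0.206, 0], [0, 0, 0, 0, 0.282, -0.223, 0], [0, 0, 0, 0, 0.326, -0.237, 0], [0, 0, 0, 0, 0.326, -0.237, 0]]

```text
clock: 8.35
tool_pos: [0.612, -0.2237, 0.4779]
eef_rot: [[-0.159, 0.987, -0.001], [0.987, 0.159, -0.002], [-0.002, -0.001, -1.0]]
wrist_force: [3.2, -4.1, -6.5]
width: 0.0086
```

Emit:
step_arm:
  targets:
    - [[0, 0, 0, 0, 0.045, -0.01, 0], [0, 0, 0, 0, 0.09, -0.016, 0], [0, 0, 0, 0, 0.09, -0.016, 0], [0, 0, 0, 0, 0.09, -0.016, 0]]

```text
clock: 8.85
tool_pos: [0.6469, -0.2183, 0.4841]
eef_rot: [[-0.158, 0.987, -0.0], [0.987, 0.158, -0.001], [-0.001, -0.0, -1.0]]
wrist_force: [2.9, -5.2, -7.8]
width: 0.0088
```

Run:
```python
from h import *
o=observe();print(o["tool_pos"],o["width"],o["wrist_force"],o["joints"])
F={n:grab_frame(n) for n in("scene",)}
crop(F["scene"],"s5.png",150,350,70,350,2.1)
H=np.array([.6705,-.2140,.102]);psi=np.radians(8.9)
g=o["tool_pos"]-[0,0,.164]; 
dx=np.array([np.cos(psi),np.sin(psi),0]); rel=g-H; a=-(rel@dx)
print(np.hypot(a,rel[2]),np.arctan2(rel[2],a))
```

```text
[ 0.64690655 -0.21826055  0.48407831] 0.008765411100803915 [ 2.87367628 -5.15351764 -7.83863134] [-2.79877477e+01  3.10253227e+01  6.74741563e+01 -7.16606535e-02
  8.14650622e+01 -3.70606812e+01]
0.21939152103372886 1.4613277872865205
```

View pics/s5.png

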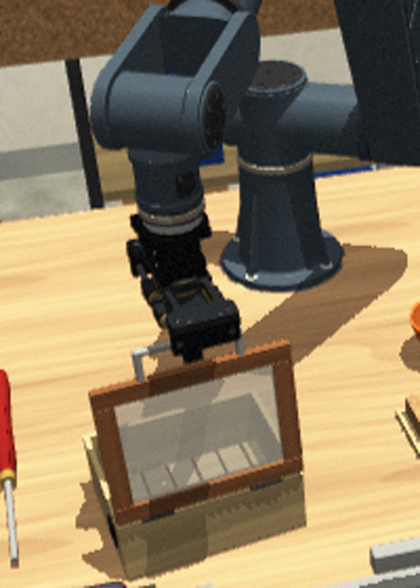

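The door stands at about 1.46 rad by the gripper's position. I'll open a little, lift straight up, then turn toward the pile.

Emit:
step_arm:
  targets:
    - [[0, 0, 0, 0, 0, 0, 0.35], [0, 0, 0, 0, 0, 0, 0.35], [0, 0, 0, 0, 0, -0.03, 0.35], [0, 0, 0, 0, 0, -0.1, 0.35], [0, 0, 0, 0, -0.1, -0.15, 0.35], [0, 0, 0, 0, -0.25, -0.15, 0.35], [0, 0, 0, 0, -0.25, -0.15, 0.35]]

```text
clock: 9.78
tool_pos: [0.545, -0.2327, 0.5461]
eef_rot: [[-0.156, 0.988, -0.002], [0.988, 0.156, 0.001], [0.001, -0.002, -1.0]]
wrist_force: [0.2, -0.1, 0.3]
width: 0.0305
```

Run:
```python
from h import *
o=observe();print(o["tool_pos"],o["width"],o["joints"])
F={n:grab_frame(n) for n in("scene","top")}
crop(F["scene"],"s6.png",150,350,70,350,2.1)
crop(F["top"],"t6.png",200,290,140,230,7)
crop(F["scene"],"sb6.png",380,450,220,290,8)
plan([.56,.2,.33],down(-81.1))
```

```text
[ 0.54500527 -0.23269648  0.54608935] 0.030464662771605065 [-3.39127000e+01  2.04419763e+01  7.57708690e+01 -1.77073327e-02
  8.39236002e+01 -4.28937704e+01]
w [ 4.2000e-03 -1.1000e-03  2.0038e+00] d [1.0652 0.1993 0.1303]
```

View pics/s6.png

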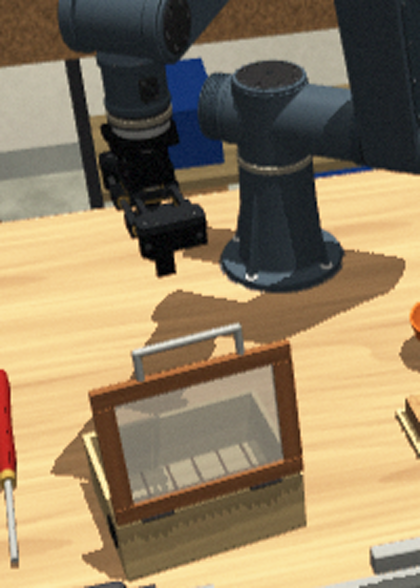

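View pics/t6.png

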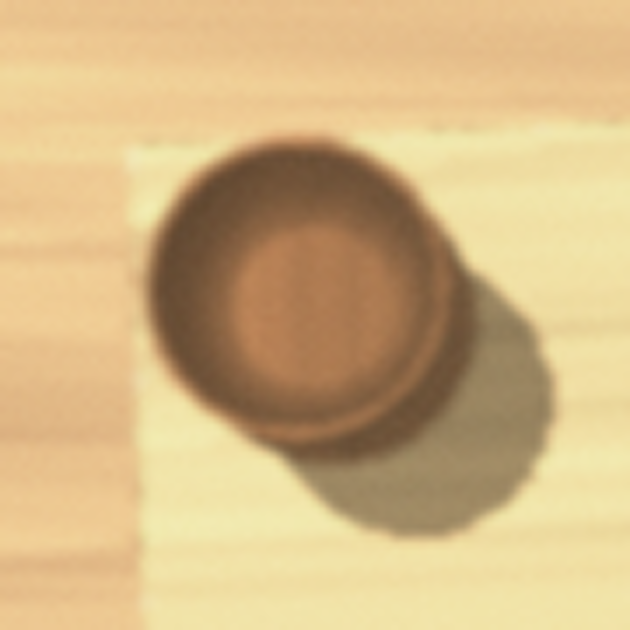

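Run:
```python
from h import *
F={n:grab_frame(n) for n in("scene","top")}
S,T=F["scene"],F["top"]
a=np.linspace(0,2*np.pi,181);
def ext(f,c):
    p=np.array([proj(f,[c[0]+.059*np.cos(t),c[1]+.059*np.sin(t),c[2]]) for t in a]);return np.r_[p.min(0),p.max(0)]
mT=np.array([149,132,449,442])/7-.43+np.array([200,140,200,140])
mS=np.array([133,88,466,290])/8-.44+np.array([380,220,380,220])
from scipy.optimize import least_squares
q=least_squares(lambda c:np.r_[ext(T,c)-mT,ext(S,c)-mS],[.595,.266,.155]);print(q.x.round(4),q.fun.round(1))
q=least_squares(lambda c:np.r_[ext(T,[*c,.155])-mT,ext(S,[*c,.155])-mS],[.595,.266]);print(q.x.round(4),q.fun.round(1))
print(tri([S,T],[(mS[:2]+mS[2:])/2,(mT[:2]+mT[2:])/2]))
```

```text
[0.5989 0.2698 0.1521] [-1.2  0.1  0.5 -0.2 -0.8 -0.1  0.1  0.3]
[0.5994 0.2691] [-1.2 -0.3  0.6 -0.6 -0.9 -0.8  0.  -0.4]
(array([0.59911479, 0.27003928, 0.15105441]), [array([-0.35660931,  0.07129482]), array([-0.37108741, -0.11548759])])
```

Emit:
step_arm:
  targets:
    - [[0, 0, 0.2, 0.1, 0.02, 0, 0.3], [0, 0, 0.4, 0.22, 0.04, 0.02, 0.3], [0, 0, 0.6, 0.34, 0.06, 0.04, 0.3], [0, 0, 0.8, 0.46, 0.08, 0.05, 0.3], [0, 0, 1, 0.6, 0.1, 0.05, 0.3], [0, 0, 1, 0.72, 0.13, 0.05, 0.3], [0, 0, 1, 0.84, 0.16, 0.05, 0.3], [0, 0, 1, 0.84, 0.16, 0.05, 0.3]]

```text
clock: 10.98
tool_pos: [0.5595, 0.1124, 0.5248]
eef_rot: [[0.581, 0.814, 0.001], [0.814, -0.581, 0.001], [0.001, 0.0, -1.0]]
wrist_force: [0.6, 0.2, 0.2]
width: 0.0261
```

```bash
cat >> h.py <<'E'
def tilt(yaw,deg=17,):
    """grip on +y' side of something yawed by yaw deg, tool leaning outward"""
    h=np.radians(yaw+90);u=np.array([np.cos(h),np.sin(h),0]);k=np.array([0,0,1.]);c,s=np.cos(np.radians(deg)),np.sin(np.radians(deg))
    y=-c*u+s*k;z=-s*u-c*k;return np.c_[np.cross(y,z),y,z],u
E
python3 - <<'E'
from h import *
o=observe();print(o["tool_pos"],o["width"],o["joints"])
Rt,u=tilt(8.9)
g=np.array([.599,.2695,.148])+.0543*u
plan(g-.08*Rt[:,2],Rt)
E
```

```text
[0.55950098 0.11235133 0.52477817] 0.026107038998785505 [1.25055990e-01 1.92757585e+01 8.08515298e+01 6.13340815e-02
 7.98248719e+01 3.56408755e+01]
w [-0.3582 -0.1519  1.0049] d [ 0.6009 -0.3678  0.3594]
```

Emit:
step_arm:
  targets:
    - [[-0.07, -0.03, 0.2, 0.1, -0.06, 0.02, 0.3], [-0.14, -0.06, 0.4, 0.2, -0.12, 0.06, 0.3], [-0.21, -0.09, 0.6, 0.3, -0.18, 0.12, 0.3], [-0.28, -0.12, 0.8, 0.4, -0.24, 0.18, 0.3], [-0.358, -0.152, 1, 0.5, -0.3, 0.25, 0.3], [-0.358, -0.152, 1, 0.6, -0.367, 0.3, 0.3], [-0.358, -0.152, 1, 0.6, -0.367, 0.35, 0.3], [-0.358, -0.152, 1, 0.6, -0.367, 0.355, 0.3], [-0.358, -0.152, 1, 0.6, -0.367, 0.355, 0.3]]

```text
clock: 12.1
tool_pos: [0.5813, 0.3875, 0.3832]
eef_rot: [[0.989, 0.144, 0.043], [0.15, -0.945, -0.291], [-0.001, 0.294, -0.956]]
wrist_force: [-0.2, -0.5, 0.7]
width: 0.0259
```

Run:
```python
from h import *
o=observe();print(o["tool_pos"],o["width"],o["joints"])
Rt,u=tilt(8.9)
g=np.array([.599,.2695,.148])+.0543*u
print(g)
plan(g-.035*Rt[:,2],Rt)
plan(g,Rt)
F={n:grab_frame(n) for n in("scene","top")}
crop(F["scene"],"s7.png",360,520,130,300,3.5)
crop(F["top"],"t7.png",180,320,110,250,4)
```

```text
[0.58127303 0.38753333 0.38323778] 0.02586672200486151 [ 27.38308786  38.9369892   69.22438264 -16.49497681  78.04384139
 113.03968238]
[0.59059923 0.32314622 0.148     ]
w [ 0.0018  0.0032 -0.0048] d [-0.0016 -0.0166  0.1124]
w [ 0.0018  0.0032 -0.0048] d [-0.0014 -0.0167  0.1999]
```

View pics/s7.png

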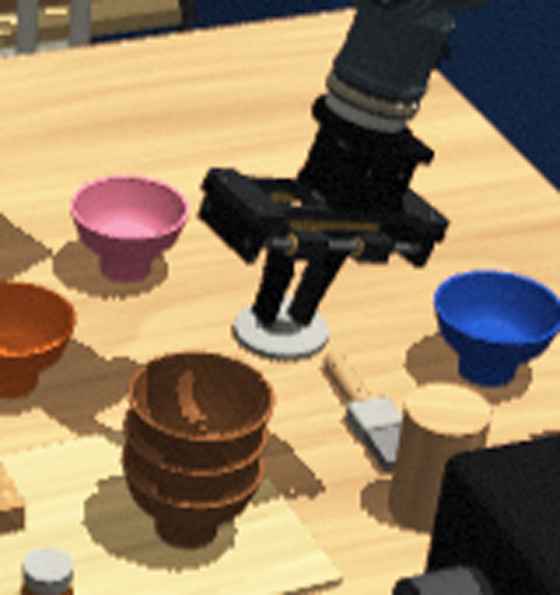

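View pics/t7.png

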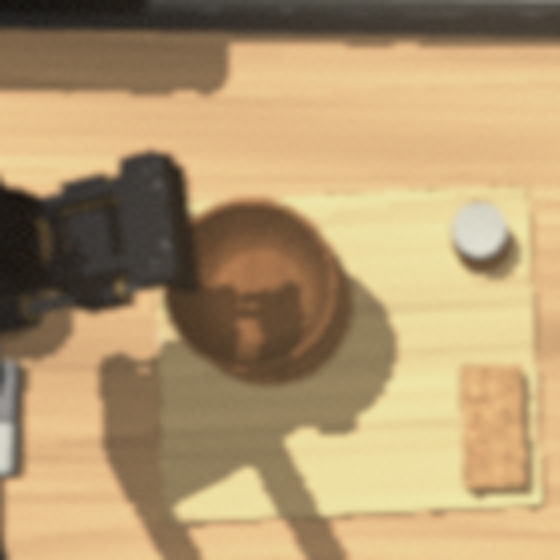

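The gripper leans outward on the bowl's +y side and the fingers are in line with the rim. Advance to 35 mm short of the grasp and check.

Emit:
step_arm:
  targets:
    - [[0.002, 0.003, -0.005, -0.0015, -0.0167, 0.04, 0.3], [0.002, 0.003, -0.005, -0.0015, -0.0167, 0.08, 0.3], [0.002, 0.003, -0.005, -0.0015, -0.0167, 0.125, 0.3], [0.002, 0.003, -0.005, -0.0015, -0.0167, 0.125, 0.3], [0.002, 0.003, -0.005, -0.0015, -0.0167, 0.125, 0.3]]

```text
clock: 12.82
tool_pos: [0.5813, 0.3807, 0.3329]
eef_rot: [[0.988, 0.15, 0.045], [0.156, -0.945, -0.288], [-0.0, 0.292, -0.956]]
wrist_force: [0.1, 0.5, -0.6]
width: 0.0257
```

Run:
```python
from h import *
o=observe();print(o["tool_pos"],o["wrist_force"])
Rt,u=tilt(8.9)
g=np.array([.599,.2695,.148])+.0543*u
plan(g,Rt)
F={n:grab_frame(n) for n in("scene","top")}
crop(F["scene"],"s8.png",380,460,200,280,8)
crop(F["top"],"t8.png",200,300,130,230,6)
```

```text
[0.58130618 0.3806719  0.3328536 ] [ 0.08836905  0.50326637 -0.64419621]
w [-0.0008 -0.0001  0.0023] d [0.0007 0.0042 0.0745]
```

View pics/s8.png

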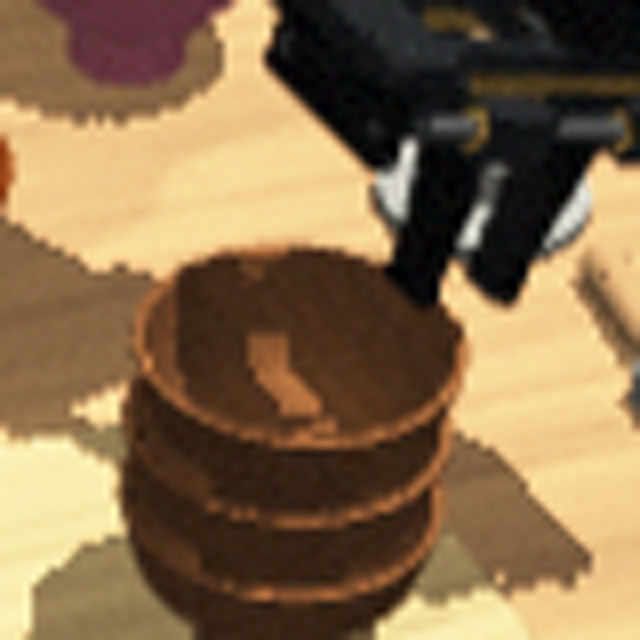

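The fingers straddle the rim. Descend the last 30 mm and close.

Emit:
step_arm:
  targets:
    - [[0, 0, 0, 0.001, 0.004, 0.025, 0.3], [0, 0, 0, 0.001, 0.004, 0.05, 0.3], [0, 0, 0, 0.001, 0.004, 0.074, 0.3], [0, 0, 0, 0.001, 0.004, 0.074, 0.3]]

```text
clock: 13.42
tool_pos: [0.5827, 0.3702, 0.3036]
eef_rot: [[0.988, 0.15, 0.042], [0.156, -0.944, -0.289], [-0.003, 0.293, -0.956]]
wrist_force: [-0.1, 0.1, 0.1]
width: 0.0262
```

Run:
```python
from h import *
o=observe();print(o["tool_pos"],o["wrist_force"])
F={n:grab_frame(n) for n in("scene","top")}
crop(F["scene"],"s9.png",380,460,200,280,8)
```

```text
[0.58274033 0.37017655 0.30360835] [-0.11512498  0.10205552  0.05346898]
```

View pics/s9.png

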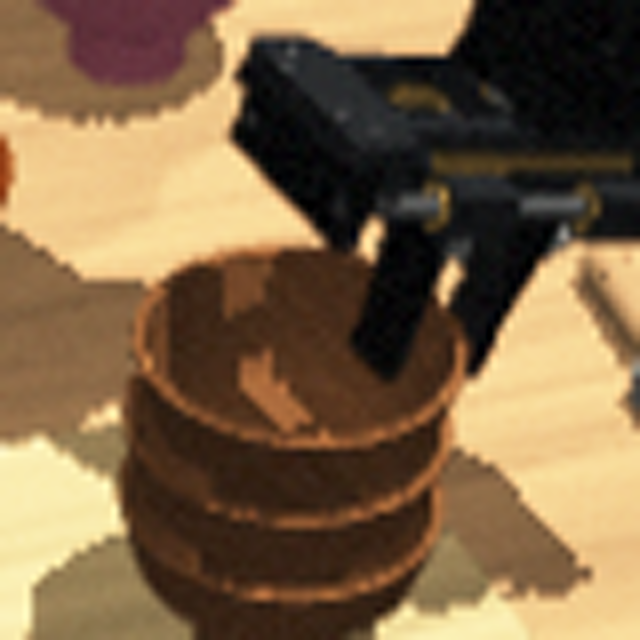

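One finger is inside and one outside the top bowl only, with no contact force. Closing.

Emit:
step_arm:
  targets:
    - [[0, 0, 0, 0, 0, 0, 0], [0, 0, 0, 0, 0, 0, 0], [0, 0, 0, 0, 0, 0, 0], [0, 0, 0, 0, 0, 0, 0]]

```text
clock: 14.02
tool_pos: [0.5831, 0.3704, 0.3058]
eef_rot: [[0.988, 0.15, 0.045], [0.156, -0.944, -0.289], [-0.0, 0.293, -0.956]]
wrist_force: [-0.8, -0.4, 2.8]
width: 0.005
```

Run:
```python
from h import *
o=observe();print(o["tool_pos"],o["wrist_force"],o["width"])
F={n:grab_frame(n) for n in("scene","top")}
crop(F["scene"],"s10.png",380,460,200,280,8)
Rw=o["eef_rot"].T
for dz in(.015,.03,.06,.1):print(dz,(Rw@[0,0,dz]/.4).round(4))
```

```text
[0.58309043 0.3704458  0.30578822] [-0.79771545 -0.41880089  2.75221726] 0.005023613115906401
0.015 [-0.      0.011  -0.0359]
0.03 [-0.      0.022  -0.0717]
0.06 [-1.000e-04  4.390e-02 -1.434e-01]
0.1 [-1.00e-04  7.32e-02 -2.39e-01]
```

View pics/s10.png

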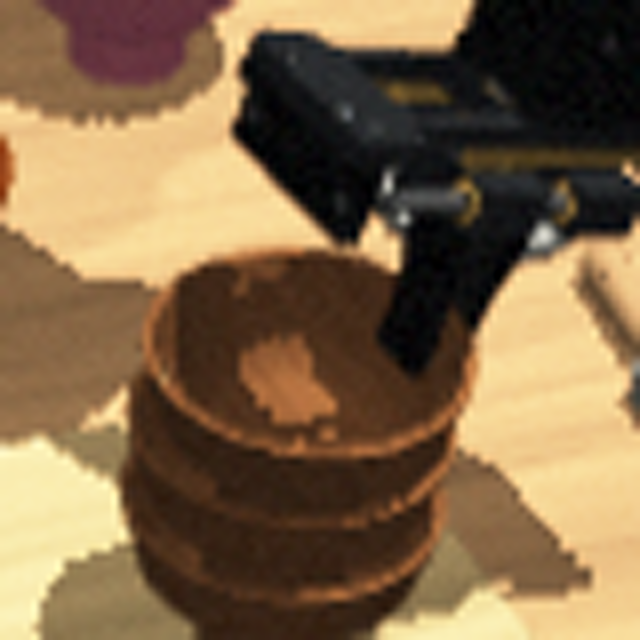

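The jaws stopped at 5.0 mm, which is the wall thickness. Lift slowly straight up.

Emit:
step_arm:
  targets:
    - [[0, 0, 0, 0, 0.005, -0.018, 0], [0, 0, 0, 0, 0.011, -0.036, 0], [0, 0, 0, 0, 0.022, -0.072, 0], [0, 0, 0, 0, 0.033, -0.108, 0], [0, 0, 0, 0, 0.044, -0.143, 0], [0, 0, 0, 0, 0.058, -0.19, 0], [0, 0, 0, 0, 0.073, -0.239, 0], [0, 0, 0, 0, 0.073, -0.239, 0], [0, 0, 0, 0, 0.073, -0.239, 0]]

```text
clock: 15.25
tool_pos: [0.5828, 0.3706, 0.4048]
eef_rot: [[0.988, 0.15, 0.044], [0.156, -0.945, -0.288], [-0.001, 0.292, -0.957]]
wrist_force: [0.1, -0.5, -3.2]
width: 0.0045
```

Run:
```python
from h import *
o=observe();print(o["tool_pos"],o["wrist_force"],o["width"])
F={n:grab_frame(n) for n in("scene","top")}
crop(F["scene"],"s11.png",370,470,170,290,5)
crop(F["top"],"t11.png",180,320,110,250,4)
```

```text
[0.58280206 0.37055798 0.40484438] [ 0.08646096 -0.50940614 -3.18918816] 0.004497442819195971
```

View pics/s11.png

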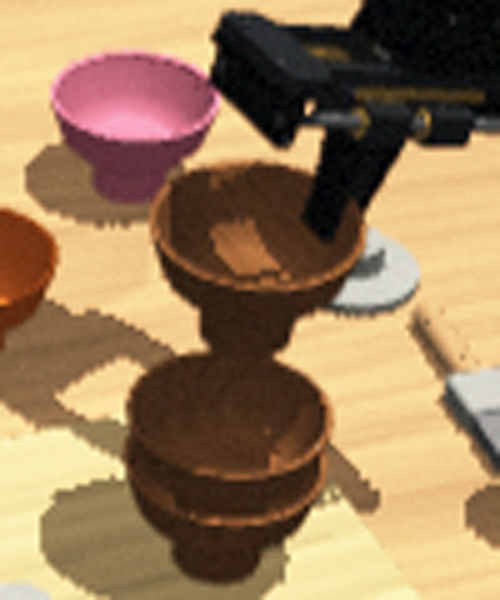

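View pics/t11.png

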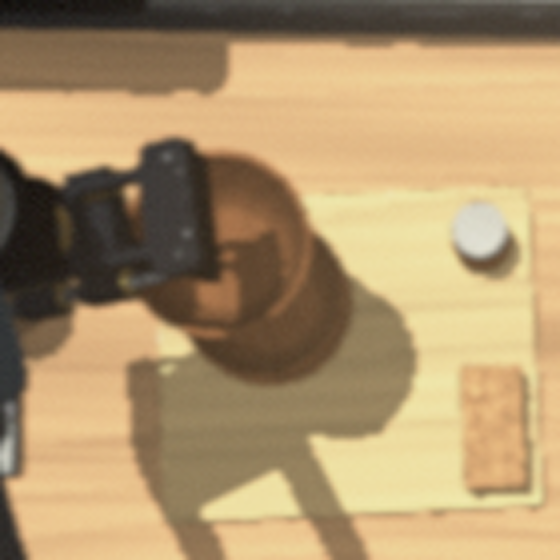

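The top bowl has come off alone and hangs upright; the middle and low bowls stayed in place. Now carry it across to above the box.

Run:
```python
from h import *
Rt,u=tilt(8.9)
C=np.array([.565,-.218,0]); g=C+.0543*u+[0,0,.26]
print(g); plan(g,Rt)
```

```text
[ 0.55659923 -0.16435378  0.26      ]
w [-0.0002  0.0029  0.0033] d [-0.2738  1.1478  0.3179]
```

Emit:
step_arm:
  targets:
    - [[0, 0, 0, -0.01, 0.04, 0.01, 0], [0, 0, 0, -0.027, 0.115, 0.032, 0], [0, 0, 0, -0.05, 0.21, 0.058, 0], [0, 0, 0, -0.075, 0.31, 0.086, 0], [0, 0, 0, -0.1, 0.42, 0.116, 0], [0, 0, 0, -0.125, 0.53, 0.147, 0], [0, 0, 0, -0.15, 0.63, 0.174, 0], [0, 0, 0, -0.165, 0.69, 0.19, 0], [0, 0, 0, -0.165, 0.69, 0.19, 0], [0, 0, 0, -0.165, 0.69, 0.19, 0]]

```text
clock: 16.6
tool_pos: [0.5624, 0.0776, 0.4128]
eef_rot: [[0.988, 0.149, 0.044], [0.156, -0.945, -0.288], [-0.001, 0.291, -0.957]]
wrist_force: [0.1, -0.1, -2.4]
width: 0.0047
```

Run:
```python
from h import *
o=observe();print(o["tool_pos"],o["wrist_force"],o["width"])
Rt,u=tilt(8.9)
C=np.array([.565,-.218,0]); g=C+.0543*u+[0,0,.26]
plan(g,Rt)
```

```text
[0.56238584 0.07759181 0.41280022] [ 0.09800699 -0.11719255 -2.40610096] 0.0047051156217943245
w [-0.0014  0.001   0.0019] d [-0.1085  0.4576  0.1289]
```

Emit:
step_arm:
  targets:
    - [[0, 0, 0, -0.01, 0.04, 0.01, 0], [0, 0, 0, -0.027, 0.115, 0.032, 0], [0, 0, 0, -0.05, 0.21, 0.058, 0], [0, 0, 0, -0.075, 0.31, 0.086, 0], [0, 0, 0, -0.095, 0.4, 0.112, 0], [0, 0, 0, -0.108, 0.457, 0.129, 0], [0, 0, 0, -0.108, 0.457, 0.129, 0], [0, 0, 0, -0.108, 0.457, 0.129, 0]]

```text
clock: 17.6
tool_pos: [0.5496, -0.1162, 0.4168]
eef_rot: [[0.988, 0.15, 0.044], [0.157, -0.945, -0.288], [-0.001, 0.291, -0.957]]
wrist_force: [-0.0, 0.2, -2.9]
width: 0.0043
```

Run:
```python
from h import *
o=observe();print(o["tool_pos"],o["wrist_force"],o["width"],o["joints"])
F={n:grab_frame(n) for n in("scene","top")}
crop(F["scene"],"s12.png",160,340,130,350,2.7)
crop(F["top"],"t12.png",350,490,130,260,5)
crop(F["scene"],"sp12.png",370,470,170,290,5)
# predicted box top corners (outer/inner) in top
psi=np.radians(8.9);H=np.array([.6705,-.214,0])
for s in("scene","top"):
  print(s,[proj(F[s],R.from_euler('z',psi).apply([a-.095,b,0])+H+[0,0,.095]).round(1).tolist() for a,b in[(-.095,.12),(.095,.12),(.095,-.12),(-.095,-.12)]])
```

```text
[ 0.54956124 -0.11615305  0.41676437] [-0.01940968  0.23453885 -2.88180983] 0.004316561491005371 [-20.07838596  23.97996665  92.49545863 -17.80704757  56.48072856
  69.85954039]
scene [[270.5, 253.8], [293.9, 294.2], [205.7, 320.7], [188.8, 276.2]]
top [[387.6, 235.3], [377.4, 168.0], [462.5, 156.2], [473.6, 223.2]]
```

View pics/s12.png

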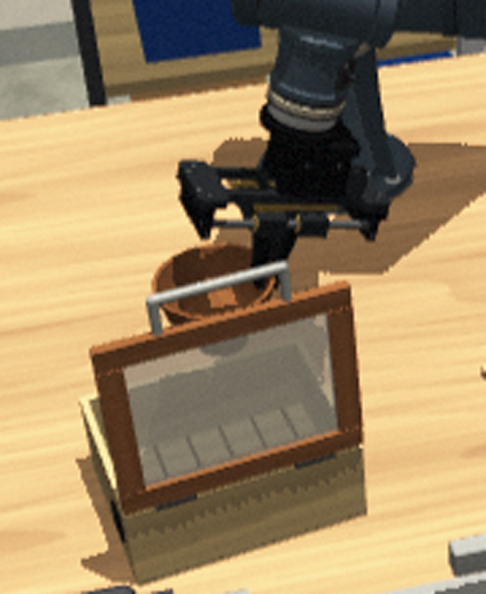

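View pics/t12.png

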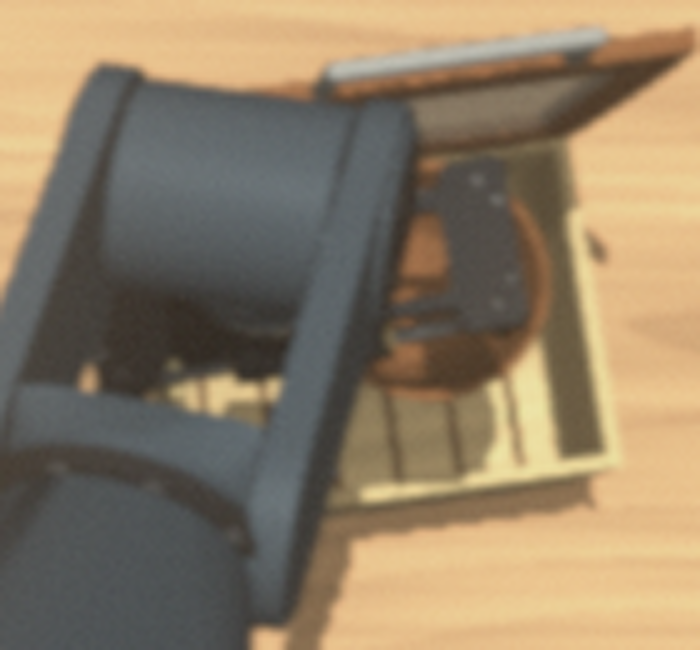

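The box corners I projected match the top picture: the front −y corner is predicted at crop (618,466) and seen at about (618,463). The bowl is over the opening and clear of the door. Lower most of the way.

Emit:
step_arm:
  targets:
    - [[0, 0, 0, 0, -0.012, 0.038, 0], [0, 0, 0, 0, -0.029, 0.096, 0], [0, 0, 0, 0, -0.052, 0.172, 0], [0, 0, 0, 0, -0.073, 0.24, 0], [0, 0, 0, 0, -0.095, 0.31, 0], [0, 0, 0, 0, -0.109, 0.359, 0], [0, 0, 0, 0, -0.109, 0.359, 0], [0, 0, 0, 0, -0.109, 0.359, 0]]

```text
clock: 18.7
tool_pos: [0.55, -0.1165, 0.267]
eef_rot: [[0.988, 0.151, 0.046], [0.157, -0.945, -0.288], [-0.0, 0.292, -0.956]]
wrist_force: [0.3, -0.1, -2.1]
width: 0.0046
```

Run:
```python
from h import *
o=observe();print(o["tool_pos"],o["wrist_force"],o["width"])
Rt,u=tilt(8.9)
C=np.array([.565,-.218,0])
plan(C+.0543*u+[0,0,.085],Rt);plan(C+.0543*u+[0,0,.078],Rt)
F={n:grab_frame(n) for n in("scene","top")}
crop(F["scene"],"s13.png",180,300,180,340,3.7)
crop(F["top"],"t13.png",350,490,130,260,5)
```

```text
[ 0.55001627 -0.11652339  0.26702651] [ 0.34818191 -0.10563577 -2.12783584] 0.004594804468913598
w [-0.0005 -0.0009  0.0033] d [-0.0022 -0.0176  0.0605]
w [-0.0005 -0.0009  0.0033] d [-0.0022 -0.0227  0.0772]
```

View pics/s13.png

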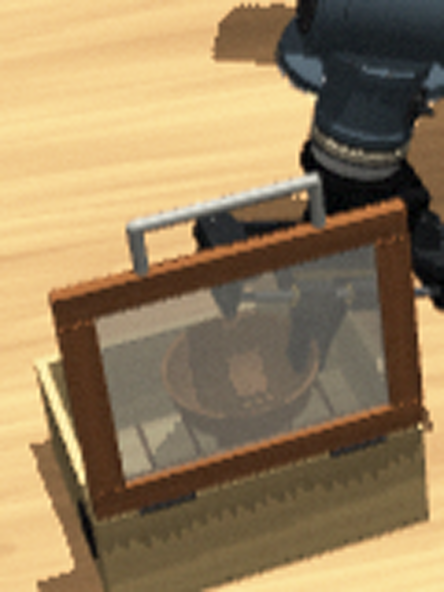

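View pics/t13.png

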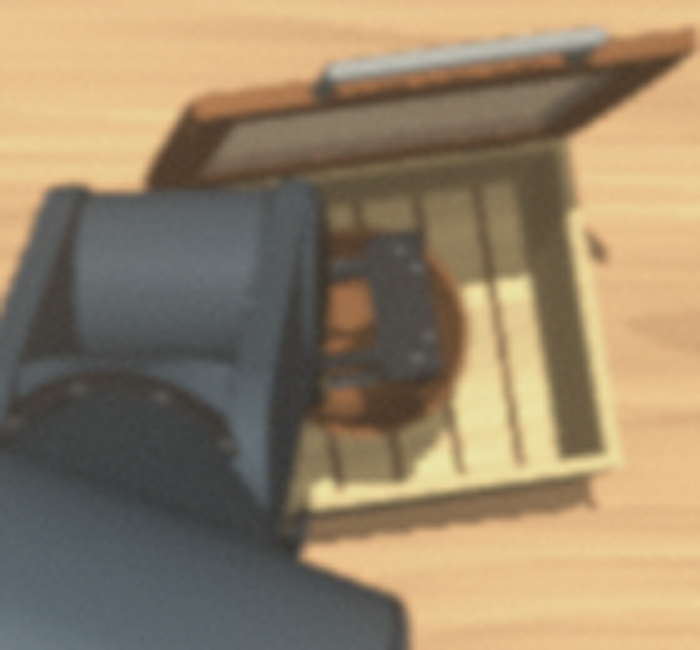

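The bowl is inside the opening with clearance all round. Ease it down in small steps and watch the force.

Emit:
step_arm:
  targets:
    - [[0, 0, 0, -0.002, -0.006, 0.02, 0], [0, 0, 0, -0.002, -0.012, 0.04, 0], [0, 0, 0, -0.002, -0.018, 0.06, 0], [0, 0, 0, -0.002, -0.0185, 0.063, 0], [0, 0, 0, -0.002, -0.0185, 0.063, 0]]

```text
clock: 19.42
tool_pos: [0.549, -0.1173, 0.2404]
eef_rot: [[0.988, 0.15, 0.045], [0.157, -0.945, -0.288], [-0.001, 0.292, -0.957]]
wrist_force: [0.2, 0.3, -2.7]
width: 0.0049
```

Emit:
step_arm:
  targets:
    - [[0, 0, 0, 0, -0.001, 0.0035, 0], [0, 0, 0, 0, -0.002, 0.007, 0], [0, 0, 0, 0, -0.002, 0.007, 0]]

```text
clock: 19.8
tool_pos: [0.5489, -0.1173, 0.2377]
eef_rot: [[0.988, 0.15, 0.045], [0.157, -0.945, -0.288], [-0.001, 0.292, -0.956]]
wrist_force: [-0.6, -0.6, -2.4]
width: 0.0043
```

Run:
```python
from h import *
o=observe();print(o["tool_pos"]-.164*o["eef_rot"][:,2],o["wrist_force"],o["ft_torque"],o["width"])
F={n:grab_frame(n) for n in("scene","top")}
crop(F["scene"],"s14.png",180,300,180,340,3.7)
crop(F["top"],"t14.png",350,490,130,260,5)
```

```text
[ 0.54155174 -0.06998195  0.39458949] [-0.55854724 -0.60982614 -2.38598792] [0.33303812 0.19622419 0.010791  ] 0.00427872568520375
```

View pics/s14.png

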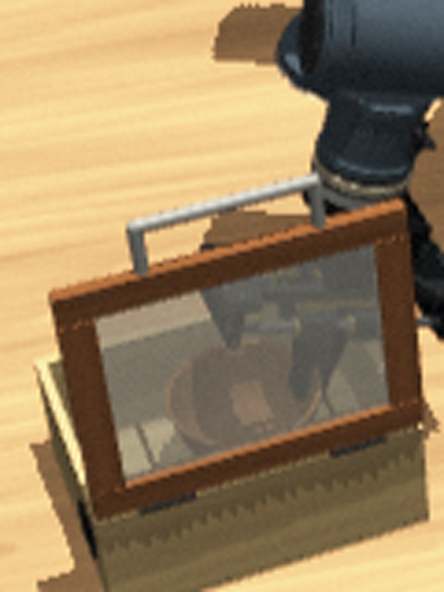

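No contact yet (grasp height 0.081, expected 0.079). Go 1.5 mm at a time.

Emit:
step_arm:
  targets:
    - [[0, 0, 0, 0, -0.0012, 0.004, 0], [0, 0, 0, 0, -0.0012, 0.004, 0]]

```text
clock: 20.15
tool_pos: [0.5491, -0.1172, 0.2364]
eef_rot: [[0.988, 0.15, 0.046], [0.157, -0.945, -0.289], [-0.0, 0.292, -0.956]]
wrist_force: [0.1, 0.5, 0.5]
width: 0.0047
```

Emit:
step_arm:
  targets:
    - [[0, 0, 0, 0, -0.0012, 0.004, 0], [0, 0, 0, 0, -0.0012, 0.004, 0]]

```text
clock: 20.4
tool_pos: [0.5488, -0.1169, 0.2358]
eef_rot: [[0.988, 0.15, 0.046], [0.157, -0.944, -0.289], [-0.0, 0.293, -0.956]]
wrist_force: [-3.8, 3.4, 9.2]
width: 0.0046
```

The force rose to +9 N, so the foot is on the floor. Ease off about 1 mm, open part way and withdraw along the fingers.

Emit:
step_arm:
  targets:
    - [[0, 0, 0, 0, 0.0008, -0.0025, 0], [0, 0, 0, 0, 0.0008, -0.0025, 0.1], [0, 0, 0, 0, 0.0008, -0.0025, 0.22], [0, 0, 0, 0, 0.0008, -0.0025, 0.22], [0, 0, 0, 0, 0.0008, -0.0025, 0.22]]

```text
clock: 21.02
tool_pos: [0.549, -0.1174, 0.2352]
eef_rot: [[0.988, 0.15, 0.045], [0.156, -0.945, -0.288], [-0.001, 0.292, -0.957]]
wrist_force: [-0.4, -0.7, -0.2]
width: 0.0185
```

Run:
```python
from h import *
o=observe();print(o["tool_pos"],o["wrist_force"],o["width"])
F={n:grab_frame(n) for n in("scene","top")}
crop(F["scene"],"s15.png",180,300,180,340,3.7)
crop(F["top"],"t15.png",350,490,130,260,5)
```

```text
[ 0.54897016 -0.11735181  0.23523448] [-0.40172187 -0.70889435 -0.22220005] 0.018540503185664716
```

View pics/s15.png

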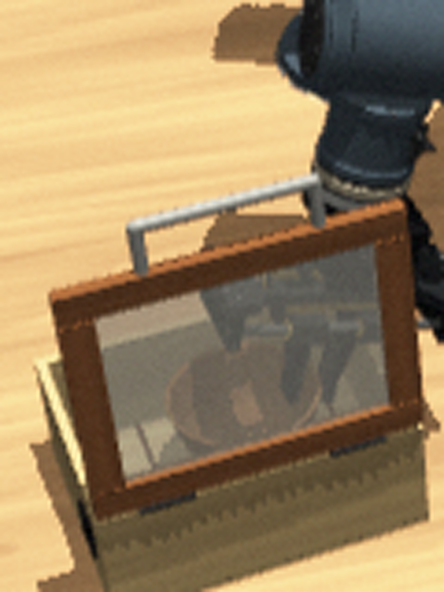

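View pics/t15.png

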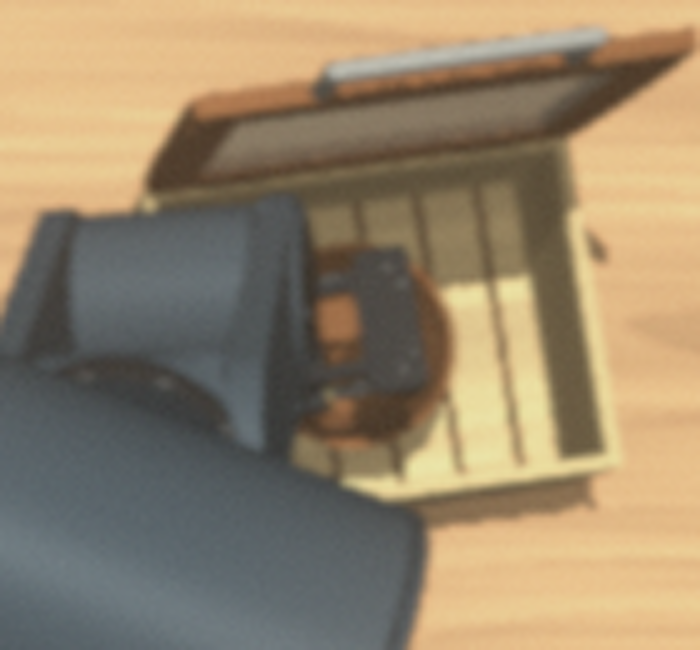

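The jaws are open on both sides of the wall, there is no force, and the bowl stands free. Withdraw along the tool axis, then pull back toward the pile side.

Emit:
step_arm:
  targets:
    - [[0, 0, 0, 0, 0, -0.03, 0.22], [0, 0, 0, 0, 0, -0.08, 0.22], [0, 0, 0, 0, 0, -0.18, 0.22], [0, 0, 0, 0, 0, -0.3, 0.22], [0, 0, 0, 0, 0, -0.42, 0.22], [0, 0, 0, 0, -0.15, -0.5, 0.22], [0, 0, 0, 0, -0.3, -0.5, 0.22], [0, 0, 0, 0, -0.42, -0.5, 0.22], [0, 0, 0, 0, -0.42, -0.5, 0.22], [0, 0, 0, 0, -0.42, -0.5, 0.22]]

```text
clock: 22.38
tool_pos: [0.5148, 0.0991, 0.3784]
eef_rot: [[0.988, 0.151, 0.046], [0.158, -0.944, -0.288], [0.0, 0.292, -0.956]]
wrist_force: [-0.3, -0.8, 0.6]
width: 0.0195
```

Run:
```python
from h import *
o=observe();print(o["clock"],o["tool_pos"],o["wrist_force"],o["dq"].round(1))
F={n:grab_frame(n) for n in("scene","top")}
crop(F["scene"],"s16.png",140,460,150,350,2.4)
crop(F["top"],"t16.png",200,500,120,290,2.6)
crop(F["top"],"t16b.png",350,490,130,260,5)
```

```text
22.375 [0.51483891 0.09912139 0.37839986] [-0.33767092 -0.76006428  0.5500755 ] [-1.7  0.  -0.5 -0.  -0.1  0.1]
```

View pics/s16.png

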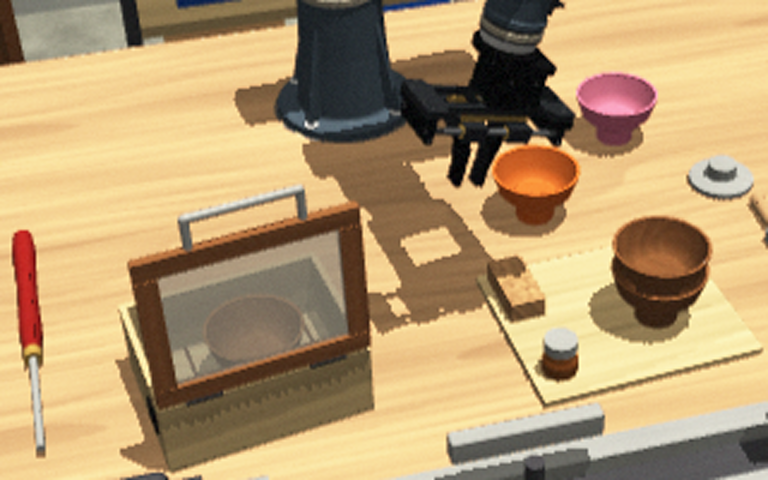

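View pics/t16.png

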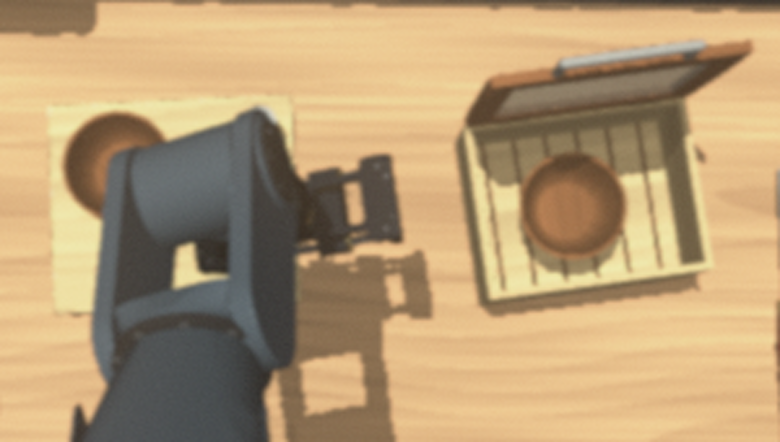

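View pics/t16b.png

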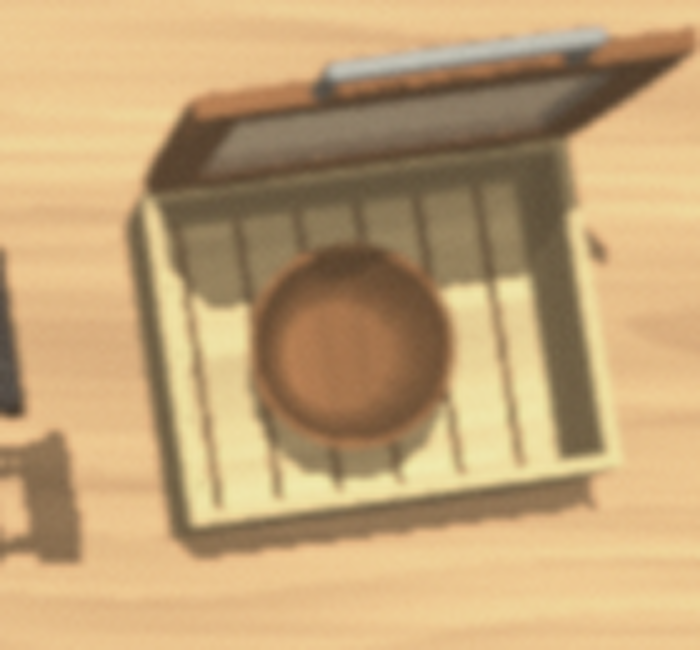

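The bowl stands in the box, the door is up, and two bowls remain on the tray. Quick numeric check before handing in.

Run:
```python
from h import *
F={n:grab_frame(n) for n in("scene","top")};T,S=F["top"],F["scene"]
psi=np.radians(8.9);B=np.array([.6705-.095*np.cos(psi),-.214-.095*np.sin(psi),0])
c=np.array([350+353/5-.4,130+345/5-.4]);w=atz(T,c,.085);print("bowl in box",R.from_euler('z',-psi).apply(w-B).round(4))
p=[np.array(pinpoint("door_handle",n)[0]["point"])*[640,480] for n in F]
x,e=tri([F[n] for n in F],p);print("handle",x,"angle",np.arctan2(x[2]-.102,-R.from_euler('z',-psi).apply(x-[.6705,-.214,0])[0]))
# scene pile: mid rim centre
m=(np.array([613,216,711,282])/2.4)+np.array([140,150,140,150])-.3
q=(m[:2]+m[2:])/2; print("mid rim at z .121:",atz(S,q,.121), "initial approx .599 .2695")
```

```text
bowl in box [-0.0054  0.0129  0.085 ]
handle [ 0.66271461 -0.21505658  0.33260041] angle 1.5367457220476108
mid rim at z .121: [0.60644427 0.26630385 0.121     ] initial approx .599 .2695
```

```bash
python3 -c "
from station import *
print(observe()['wrist_force']); print(hand_in())"
```

```text
[-0.33792036 -0.30028955 -0.56954879]
the job is handed in; nothing more can be done
None
```

The job is done and handed in: the door stands open and the top bowl is upright on the floor of the drying box. `hand_in` gave no verdict, and the run took about 23 s of the 69 s allowed.

**What I did:** I gripped the door handle and swung the door up along its arc. I then gripped the top bowl by its rim wall, lifted it alone off the pile, lowered it until the foot touched the floor, eased off, released and withdrew.

**Last checks:**
- **Door:** the gripper's position at release gave 1.46 rad and the camera check gave 1.54 rad. They differ slightly, but both are well above 1.2.
- **Bowl in the box:** its centre measured at about (-5, +13) mm from the box centre, well inside the walls. It looks upright and at rest. I judged tilt and height only from the picture and the contact force, and contact came at the height expected for the floor.
- **Rest of the pile:** the middle bowl's rim measured about 8 mm from the top bowl's first measured position. That is within the measuring error plus the 5 mm of play, and within the 25 mm limit. I checked the low bowl only by eye, and it looks unmoved.
- **Contact:** the gripper ended clear of everything, with the wrist force near zero.
- **Other things on the bench:** those I could see look unmoved. I did not measure them again.

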